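# Pack the painted stakes into the workshop caddy

### The job

Pack the metalworking caddy for the next job: stand each of the four stakes with a painted foot upright inside the caddy's tray of the same colour, its foot flat on the tray floor. Set each one down gently and never tip one over, and leave the two look-alike stakes with bare steel feet standing where they are.

Things in the scene. Friction and masses are not known exactly. Their poses are not given: they have to be found in the camera images.
- stake_red: A round cone stake: red round foot 52 mm across and 14 mm high, dark round column 30 mm across up to 44 mm, then a cone to a point at 72 mm; grip it from any side. Loose steel, about 0.4 kg, standing on the bench. Origin: centre of its underside, z up.
- stake_blue: A round dome stake: blue round foot 52 mm across and 14 mm high, dark round column 30 mm across up to 44 mm, then a round-topped head 36 mm across to 67 mm; grip it from any side. Loose steel, about 0.4 kg, standing on the bench. Origin: centre of its underside, z up.
- stake_yellow: A wedge stake: yellow square foot 52 x 52 mm and 14 mm high, dark square column 30 x 30 mm up to 44 mm (flat sides facing its x and y axes), then a chisel-like ridge along its y axis to about 71 mm. Loose steel, about 0.4 kg, standing on the bench. Origin: centre of its underside, z up.
- stake_green: A grooved stake: green square foot 52 x 52 mm and 14 mm high, dark square column 30 x 30 mm up to 44 mm (flat sides facing its x and y axes), then a square head 36 x 36 mm from 44 to 64 mm with a groove 14 mm wide along its y axis. Loose steel, about 0.4 kg, standing on the bench. Origin: centre of its underside, z up.
- bare_cone: Look-alike: a cone stake with a bare steel foot (foot 52 mm across and 14 mm high, dark round column 30 mm across up to 44 mm, then a cone to a point at 72 mm). Loose steel, about 0.4 kg, standing on the bench. Origin: centre of its underside, z up.
- bare_dome: Look-alike: a dome stake with a bare steel foot (foot 52 mm across and 14 mm high, dark round column 30 mm across up to 44 mm, then a round-topped head 36 mm across to 67 mm). Loose steel, about 0.4 kg, standing on the bench. Origin: centre of its underside, z up.
- tray_red: Open square red tray, 86 mm outside, 80 mm inside, rim 12 mm high, walls and floor 3 mm. Fixed in a fixed wooden caddy (232 mm square, rim 26 mm above the bench, low handles on two sides); the four trays lie two by two, 100 mm apart, in any order. Origin: centre of its underside, 12 mm above the bench (a stake in it stands 15 mm above the bench); x, y along its sides, z up.
- tray_blue: Open square blue tray, 86 mm outside, 80 mm inside, rim 12 mm high, walls and floor 3 mm. Fixed in a fixed wooden caddy (232 mm square, rim 26 mm above the bench, low handles on two sides); the four trays lie two by two, 100 mm apart, in any order. Origin: centre of its underside, 12 mm above the bench (a stake in it stands 15 mm above the bench); x, y along its sides, z up.
- tray_yellow: Open square yellow tray, 86 mm outside, 80 mm inside, rim 12 mm high, walls and floor 3 mm. Fixed in a fixed wooden caddy (232 mm square, rim 26 mm above the bench, low handles on two sides); the four trays lie two by two, 100 mm apart, in any order. Origin: centre of its underside, 12 mm above the bench (a stake in it stands 15 mm above the bench); x, y along its sides, z up.
- tray_green: Open square green tray, 86 mm outside, 80 mm inside, rim 12 mm high, walls and floor 3 mm. Fixed in a fixed wooden caddy (232 mm square, rim 26 mm above the bench, low handles on two sides); the four trays lie two by two, 100 mm apart, in any order. Origin: centre of its underside, 12 mm above the bench (a stake in it stands 15 mm above the bench); x, y along its sides, z up.

How it is judged:
By the outcome, as a careful person would: the job done as asked, in the order asked, and still so for the second after the job is handed in, with the robot touching nothing.
It also fails if it takes over 102 s, if anything falls off the work surface, if the arm or the gripper's body presses on something with over 40 N, if the wrist force passes 120 N, or if a joint passes its speed limit or range.

### The arm

A 6-joint arm with a two-finger parallel gripper is mounted at the origin on the work surface. World frame = base frame: x ahead of the robot, y to its left, z up, the work surface at z = 0. Lengths are in m, angles in rad, forces in N, time in s.
With the tool pointing down it reaches from about 0.25 to 0.8 m from the base axis. Payload 3.9 kg.
Tool frame: the origin (TCP) lies between the finger pads; the fingertips stand 14 mm ahead of it and the grasp point (between the pads) lies 5 mm behind it; z points along the fingers, y is the line along which they close (so a half turn about z gives the same grasp; the last joint's range is limited). The gripper opens to 85 mm and grips with 20 to 120 N. Pads are 22 mm wide; open, the fingers measure 114 mm over their backs; the gripper's body (76 mm by 85 mm) begins 54 mm behind the grasp point. The pads swing forward as they close: fully open they stand 13 mm farther back than shut.
Start: joints at [1.127, 0.26, -0.138, 1.173, 0, 1.571], TCP at [0.225, 0.474, 0.245] pointing down, gripper open.
Joint ranges: [-2.78, 2.78], [-0.83, 1.72], [-1.28, 1.37], [-1.9, 2.12], [-1.57, 1.48], [-3.14, 3.14]. Speed limits (rad/s): [2.57, 2.57, 3.14, 3.14, 3.14, 3.14].

### API

Orientations are given as a rotation vector (axis times angle).
In Python, from bench import observe, vision, order gives the robot as it stands.
- The arm moves only by the tool apply_moves, never from a script. Its arguments are lists of equal length, an entry for each row: "dp": the shift along the world's x, y, z in units of 40 mm (1.0 is 40 mm), a list of three; "twist": the turn, a rotation vector about the world's x, y, z in units of 6 degrees (1.0 is 6 degrees), a list of three; "gripper": the opening, from 0 (shut) to 1 (fully open). In form: {"dp": [[dx, dy, dz], ...], "twist": [[ax, ay, az], ...], "gripper": [gripper, ...]}. A call has 1 to 20 rows; each row is the pose to reach, as a shift and turn from the pose commanded when the call began; what a row does not reach only later rows make up. A row lasts 1/8 s, in which the tool goes at most 62.5 mm and 10.7 degrees, less where a joint would pass 70% of its speed; a pose out of reach is approached as far as the arm can. A call with a gripper value outside its range is refused whole. The fingers move at their own pace and stop on an object; "grip_force" is the grip in N (left out, the last holds). Time passes only in rows, so rows that repeat a pose let the fingers close. It gives the time, the measured TCP pose, the force, the opening and the grip force at its end, in the units of the state.
- observe(): the state, without advancing time (a new reading comes with each control period).
- vision.get_image(name): name is "scene" or "top" or "wrist"; returns a dict with "frame" (420x560x3 uint8, red, green, blue), "vertical_fov" (degrees; the focal length in pixels is half the picture's height over the tangent of half this angle, whatever the lens; pixels are square), "cx", "cy" (the principal point, pixels), "origin" and "attitude" of the camera in the world. Camera axes: x right, y down, z forward; pixel columns grow to the right and rows downward; lengths in m; the calibration is good to about 2 mm. A picture is of the moment at which its call begins. There is no depth.
- order.close_job(): hands the job in; it is judged then, once.
Trained networks look in the newest picture that a camera, given by its name, has taken for a name from the list of things; names that differ only in an ending like _2 or _b are one class to them, and where a whole thing is asked for, a point or a joint stands for the part that bears it (a point fixed in the world has none). Each returns a list of dicts, best first, with "score" (0 to 1); they miss things now and then, are a little off and sometimes report something else, mostly with a low value. They report only what shows in the picture. A call takes as long as a camera call.
- vision.look_for(camera, name): "position" ([column, row] as shares, 0 to 1, of the picture: columns of its width, rows of its height, amid what is visible of it).
The state is a dict: "t": time; "joint_pos": joint angles; "qd": joint speeds; "tau": joint torques, N m; "eef_pos": TCP position; "tcp_rot": TCP orientation; "force": force on the tool from outside, world axes, zero at the start; "ft_torque": the same for the moment, N m; "grip_width": finger opening in m; "grip_force": force on a finger pad.
Only numpy, scipy, OpenCV 4.12 (cv2) and the standard library are available. Lean on these libraries where they do the work, as an engineer would, in place of code of your own. Each camera call takes 0.05 s, during which the arm holds its last target. There are 200 camera calls.

## Working session

There is one attempt and no reset: what is moved stays moved. The work goes in short steps, Python scripts to look and compute and a tool call to move; the robot and the scene stay as the last step left them, time stands still between calls to the robot, and variables do not carry over. Pictures are saved under pics/ and viewed, at most 14 in all, crops included, and the job is handed in when it is done.

Besides the shell and the picture viewer there is one more tool, called after "Request:" in YAML: its name, and indented under it one key for each argument. apply_moves: Moves the arm, as the interface text tells. Its arguments: {"type":"object","properties":{"dp":{"type":"array"},"twist":{"type":"array"},"gripper":{"type":"array"},"grip_force":{"type":"number"}},"required":["dp","twist","gripper"]}

```bash
mkdir -p pics
cat > h.py <<'E'
import numpy as np, cv2
from scipy.spatial.transform import Rotation as R
from bench import observe, vision, order
def att(a):
    a=np.array(a,float)
    if a.shape==(3,3): return a
    return R.from_rotvec(a).as_matrix() if a.size==3 else R.from_quat(a).as_matrix()
def proj(im,uv,z):
    h,w=im['frame'].shape[:2]; f=h/2/np.tan(np.radians(im['vertical_fov'])/2)
    d=att(im['attitude'])@np.array([(uv[0]-im['cx'])/f,(uv[1]-im['cy'])/f,1])
    o=np.array(im['origin']); return o+d*(z-o[2])/d[2]
def save(im,n): cv2.imwrite('pics/'+n+'.png',im['frame'][:,:,::-1])
E
python3 - <<'E'
from h import *
s=observe(); print(s['eef_pos'],s['tcp_rot'],s['t'])
for c in ['top','scene']:
    im=vision.get_image(c); save(im,c+'0')
    print(c,im['origin'],im['attitude'],im['vertical_fov'],im['cx'],im['cy'])
    if c=='top':
        for n in ['stake_red','stake_blue','stake_yellow','stake_green','bare_cone','bare_dome','tray_red','tray_blue','tray_yellow','tray_green']:
            for r in vision.look_for(c,n)[:2]:
                uv=np.array(r['position'])*[560,420]
                print(n,round(r['score'],2),uv.round(),proj(im,uv,.02 if 'tray' in n else .03).round(3))
E
```

```text
[0.22512831 0.4735434  0.24445795] [-6.91213976e-01 -3.06419387e+00  3.05281509e-03] 0.0
top [ 0.29630442 -0.05005585  1.22980321] [-2.14606598  2.09554315 -0.22019287] 44.16678512657437 276.9781940888474 206.15148714851824
stake_red 0.92 [402. 258.] [ 0.422 -0.352  0.03 ]
stake_blue 0.65 [401. 206.] [ 0.545 -0.353  0.03 ]
stake_yellow 0.79 [301. 248.] [ 0.441 -0.115  0.03 ]
stake_green 0.96 [362. 245.] [ 0.451 -0.258  0.03 ]
bare_cone 0.84 [305. 183.] [ 0.594 -0.123  0.03 ]
bare_dome 0.95 [364. 184.] [ 0.596 -0.265  0.03 ]
bare_dome 0.19 [208. 224.] [0.492 0.103 0.03 ]
tray_red 0.75 [217. 182.] [0.594 0.089 0.02 ]
tray_red 0.56 [174. 179.] [0.599 0.192 0.02 ]
tray_blue 0.95 [205. 225.] [0.49  0.111 0.02 ]
tray_yellow 0.67 [215. 183.] [0.592 0.092 0.02 ]
tray_green 0.56 [170. 224.] [0.49  0.194 0.02 ]
tray_green 0.5 [300. 247.] [ 0.443 -0.115  0.02 ]
scene [1.02088957 0.48315008 0.62091514] [-0.93482396 -2.41849347  1.13002522] 56.35402332972085 277.79189888865466 207.5025246146134
```

Run:
```python
import cv2
a=cv2.imread('pics/top0.png'); cv2.imwrite('pics/top0c.png',cv2.resize(a[150:290,140:440],(800,373),interpolation=cv2.INTER_CUBIC))
```

```text
(no output)
```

View pics/top0c.png

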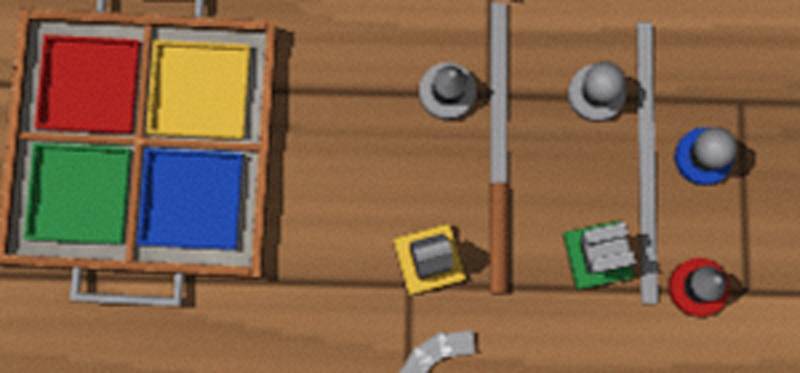

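View pics/scene0.png

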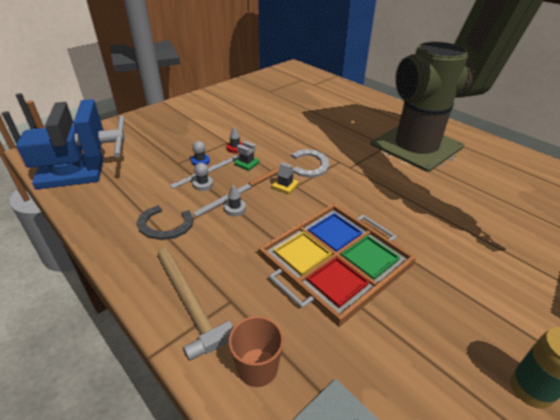

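The top crop shows the trays: red upper left, yellow upper right, green lower left, blue lower right. The painted stakes and the bare ones are told apart clearly, and thin rods lie between them. Next I measure the feet by colour.

```bash
cat >> h.py <<'E'
HUE={'red':(0,8),'blue':(105,125),'yellow':(20,32),'green':(55,85)}
def blobs(im,c,minA=60):
    hsv=cv2.cvtColor(im['frame'],cv2.COLOR_RGB2HSV)
    lo,hi=HUE[c]; m=cv2.inRange(hsv,(lo,130 if c!='red' else 185,60),(hi,255,255))
    if c=='red': m|=cv2.inRange(hsv,(174,150,60),(180,255,255))
    cs,_=cv2.findContours(m,cv2.RETR_EXTERNAL,cv2.CHAIN_APPROX_NONE)
    return sorted([k[:,0,:].astype(float) for k in cs if cv2.contourArea(k)>minA],key=lambda k:-cv2.contourArea(k.astype(np.float32)))
def fit(im,k,z,rnd):
    p=np.array([proj(im,q,z)[:2] for q in k]).astype(np.float32)
    if rnd:
        c,r=cv2.minEnclosingCircle(p); return np.round(c,4),round(2*r,3)
    c,s,a=cv2.minAreaRect(p*1000); return np.round(np.array(c)/1000,4),np.round(s),round(a,1)
E
python3 - <<'E'
from h import *
im=vision.get_image('top')
for c in HUE:
    for k in blobs(im,c)[:4]:
        print(c,k.mean(0).round(),len(k),'foot',fit(im,k,.014,c in('red','blue')),'tray',fit(im,k,.018,False))
s=observe();print(R.from_rotvec(s['tcp_rot']).as_matrix().round(3))
w=vision.get_image('wrist');print(w['origin'],att(w['attitude']).round(2),w['vertical_fov'])
E
```

```text
red [173. 182.] 135 foot (array([0.5955, 0.1948]), 0.119) tray (array([0.5948, 0.1948]), array([86., 87.]), 88.7)
red [402. 257.] 97 foot (array([ 0.4249, -0.3553]), 0.053) tray (array([ 0.4251, -0.3546]), array([50., 51.]), 45.1)
blue [475.  99.] 384 foot (array([ 0.8396, -0.5562]), 0.201) tray (array([ 0.8284, -0.5678]), array([161., 166.]), 60.3)
blue [211. 224.] 142 foot (array([0.493 , 0.0991]), 0.121) tray (array([0.4931, 0.0982]), array([88., 87.]), 88.0)
blue [504.  55.] 95 foot (array([ 0.9477, -0.6285]), 0.101) tray (array([ 0.9486, -0.6268]), array([94., 55.]), 62.0)
blue [402. 210.] 71 foot (array([ 0.5432, -0.3618]), 0.052) tray (array([ 0.5391, -0.3574]), array([50., 42.]), 36.5)
yellow [213. 183.] 139 foot (array([0.5937, 0.0962]), array([89., 88.]), 88.6) tray (array([0.5927, 0.0957]), array([89., 87.]), 88.6)
yellow [300. 247.] 81 foot (array([ 0.4445, -0.1161]), array([53., 53.]), 17.0) tray (array([ 0.444 , -0.1159]), array([53., 53.]), 17.0)
yellow [  7. 202.] 188 foot (array([0.5375, 0.5845]), array([73., 38.]), 7.3) tray (array([0.5367, 0.5824]), array([72., 38.]), 7.3)
green [169. 222.] 139 foot (array([0.4954, 0.1982]), array([86., 86.]), 88.5) tray (array([0.4947, 0.1974]), array([86., 86.]), 88.5)
green [362. 249.] 83 foot (array([ 0.451, -0.265]), array([51., 49.]), 13.7) tray (array([ 0.4505, -0.2643]), array([51., 49.]), 13.7)
[[-0.903  0.429  0.   ]
 [ 0.429  0.903  0.   ]
 [ 0.     0.    -1.   ]]
[0.14963025 0.51021371 0.37375449] [[ 0.43  0.85  0.29]
 [ 0.9  -0.41 -0.14]
 [ 0.    0.33 -0.95]] 71.59615761787346
```

Request:
apply_moves:
  dp:
    - [6, -19.7, 0]
    - [6, -19.7, 0]
    - [6, -19.7, 0]
    - [6, -19.7, 0]
    - [6, -19.7, 0]
    - [6, -19.7, 0]
    - [6, -19.7, 0]
    - [6, -19.7, 0]
    - [6, -19.7, 0]
    - [6, -19.7, 0]
    - [6, -19.7, 0]
    - [6, -19.7, 0]
    - [6, -19.7, 0]
    - [6, -19.7, 0]
    - [6, -19.7, 0]
    - [6, -19.7, 0]
    - [6, -19.7, 0]
    - [6, -19.7, 0]
  twist:
    - [0, 0, -10.8]
    - [0, 0, -10.8]
    - [0, 0, -10.8]
    - [0, 0, -10.8]
    - [0, 0, -10.8]
    - [0, 0, -10.8]
    - [0, 0, -10.8]
    - [0, 0, -10.8]
    - [0, 0, -10.8]
    - [0, 0, -10.8]
    - [0, 0, -10.8]
    - [0, 0, -10.8]
    - [0, 0, -10.8]
    - [0, 0, -10.8]
    - [0, 0, -10.8]
    - [0, 0, -10.8]
    - [0, 0, -10.8]
    - [0, 0, -10.8]
  gripper: [0.65, 0.65, 0.65, 0.65, 0.65, 0.65, 0.65, 0.65, 0.65, 0.65, 0.65, 0.65, 0.65, 0.65, 0.65, 0.65, 0.65, 0.65]
  grip_force: 60

```text
t: 2.95
eef_pos: [0.4654, -0.3129, 0.2458]
tcp_rot: [2.224, 2.218, 0.0]
force: [0.8, 0.2, 0.1]
grip_width: 0.0556
grip_force: 0.0
```

Run:
```python
from h import *
im=vision.get_image('wrist'); save(im,'w1')
for c in HUE:
    for k in blobs(im,c,150)[:3]:
        print(c,k.mean(0).round(),'foot',fit(im,k,.014,c in('red','blue')))
for n in ['stake_red','stake_blue','stake_green','stake_yellow']:
    for r in vision.look_for('wrist',n)[:1]: print(n,r['score'],np.array(r['position'])*[560,420])
s=observe();print(s['eef_pos'],s['joint_pos'],R.from_rotvec(s['tcp_rot']).as_matrix().round(3),s['t'],s['force'])
```

```text
red [249. 203.] foot (array([ 0.4265, -0.3511]), 0.054)
blue [539. 373.] foot (array([ 0.8922, -0.6542]), 0.211)
blue [538. 320.] foot (array([ 0.8562, -0.528 ]), 0.092)
blue [335. 207.] foot (array([ 0.5423, -0.3586]), 0.053)
yellow [259.  12.] foot (array([ 0.4481, -0.1354]), array([26., 55.]), 89.9)
green [272. 128.] foot (array([ 0.4522, -0.2645]), array([51., 51.]), 13.3)
stake_red 0.9 [246.12  204.918]
stake_blue 0.84 [341.488 214.62 ]
stake_yellow 0.92 [259.224   8.19 ]
[ 0.46545162 -0.3136685   0.24543146] [-5.92991202e-01  3.22239734e-01 -4.88931364e-02  1.19947129e+00
 -6.14623237e-06  9.81467109e-01] [[ 0.004  1.     0.   ]
 [ 1.    -0.004 -0.   ]
 [-0.     0.    -1.   ]] 3.2 [-0.44117173  1.07496849 -0.80369376]
```

View pics/w1.png

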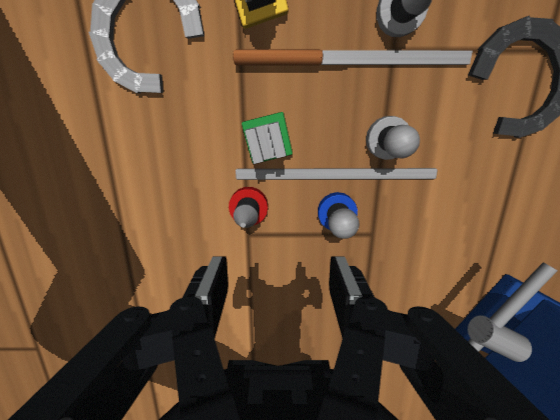

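The wrist picture shows red at pixel (249,203), blue at (335,207) and green at (272,128). The rod at row 174 is clear of the fingers, and the positions agree with the top view to about 3 mm. Picking red.

Request:
apply_moves:
  dp:
    - [-0.98, -0.97, 0]
    - [-0.98, -0.97, -1.5]
    - [-0.98, -0.97, -3]
    - [-0.98, -0.97, -4]
    - [-0.98, -0.97, -4.6]
    - [-0.98, -0.97, -5.0]
    - [-0.98, -0.97, -5.2]
    - [-0.98, -0.97, -5.3]
    - [-0.98, -0.97, -5.3]
    - [-0.98, -0.97, -5.3]
    - [-0.98, -0.97, -5.3]
    - [-0.98, -0.97, -5.3]
    - [-0.98, -0.97, -5.3]
    - [-0.98, -0.97, -5.3]
    - [-0.98, -0.97, -5.3]
  twist:
    - [0, 0, 0]
    - [0, 0, 0]
    - [0, 0, 0]
    - [0, 0, 0]
    - [0, 0, 0]
    - [0, 0, 0]
    - [0, 0, 0]
    - [0, 0, 0]
    - [0, 0, 0]
    - [0, 0, 0]
    - [0, 0, 0]
    - [0, 0, 0]
    - [0, 0, 0]
    - [0, 0, 0]
    - [0, 0, 0]
  gripper: [0.65, 0.65, 0.65, 0.65, 0.65, 0.65, 0.65, 0.65, 0.65, 0.3, 0.3, 0.3, 0.3, 0.3, 0.3]

```text
t: 5.08
eef_pos: [0.4265, -0.3531, 0.0343]
tcp_rot: [2.225, 2.216, -0.0]
force: [-1.5, -0.1, 5.9]
grip_width: 0.0283
grip_force: 59.2
```

Request:
apply_moves:
  dp:
    - [0, 0, 0.3]
    - [0, 0, 1.2]
    - [0, 0, 2.4]
    - [0.4, 1.2, 2.6]
    - [0.8, 2.6, 2.6]
    - [1.2, 4.0, 2.6]
    - [1.65, 5.4, 2.6]
    - [2.1, 6.8, 2.6]
    - [2.5, 8.2, 2.6]
    - [2.95, 9.6, 2.6]
    - [3.4, 11.0, 2.6]
    - [3.8, 12.3, 2.6]
    - [4.1, 13.2, 2.6]
    - [4.23, 13.7, 2.6]
    - [4.23, 13.7, 2.6]
    - [4.23, 13.7, 2.6]
  twist:
    - [0, 0, 0]
    - [0, 0, 0]
    - [0, 0, 0]
    - [0, 0, 0]
    - [0, 0, 0]
    - [0, 0, 0]
    - [0, 0, 0]
    - [0, 0, 0]
    - [0, 0, 0]
    - [0, 0, 0]
    - [0, 0, 0]
    - [0, 0, 0]
    - [0, 0, 0]
    - [0, 0, 0]
    - [0, 0, 0]
    - [0, 0, 0]
  gripper: [0.1, 0.1, 0.1, 0.1, 0.1, 0.1, 0.1, 0.1, 0.1, 0.1, 0.1, 0.1, 0.1, 0.1, 0.1, 0.1]

```text
t: 7.08
eef_pos: [0.5946, 0.194, 0.137]
tcp_rot: [-2.227, -2.216, 0.003]
force: [-0.1, 0.0, -4.2]
grip_width: 0.0284
grip_force: 59.9
```

Run:
```python
from h import *
im=vision.get_image('wrist'); save(im,'w2')
for c in HUE:
    for k in blobs(im,c,800)[:2]:
        print(c,k.mean(0).round(),'tray',fit(im,k,.022,False))
s=observe();print(s['eef_pos'],s['t'],s['force'],s['grip_width'])
```

```text
red [278. 207.] tray (array([0.5947, 0.1903]), array([101.,  87.]), 89.0)
blue [160. 284.] tray (array([0.493 , 0.1072]), array([78., 88.]), 88.7)
green [164. 198.] tray (array([0.4952, 0.1991]), array([88., 87.]), 88.5)
[0.59470253 0.19382193 0.1371186 ] 7.125 [ 0.34393384 -0.12243675 -3.65109241] 0.02777521123743792
```

View pics/w2.png

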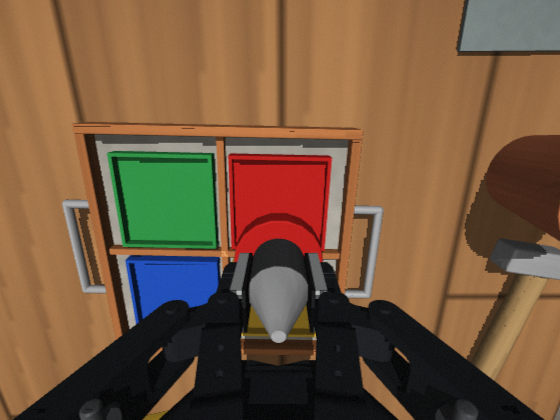

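The wrist picture shows red held upright, over its tray (centre near pixel (280,200)). The caddy layout matches the measurements. Lowering.

Request:
apply_moves:
  dp:
    - [0, 0.06, -0.8]
    - [0, 0.06, -1.5]
    - [0, 0.06, -1.9]
    - [0, 0.06, -2.05]
    - [0, 0.06, -2.12]
    - [0, 0.06, -2.16]
    - [0, 0.06, -2.18]
    - [0, 0.06, -2.18]
  twist:
    - [0, 0, 0]
    - [0, 0, 0]
    - [0, 0, 0]
    - [0, 0, 0]
    - [0, 0, 0]
    - [0, 0, 0]
    - [0, 0, 0]
    - [0, 0, 0]
  gripper: [0.1, 0.1, 0.1, 0.1, 0.1, 0.1, 0.1, 0.1]

```text
t: 8.12
eef_pos: [0.5957, 0.1979, 0.0505]
tcp_rot: [2.226, 2.217, 0.001]
force: [0.3, -0.3, -3.6]
grip_width: 0.0281
grip_force: 59.9
```

Request:
apply_moves:
  dp:
    - [0, 0, -0.02]
    - [0, 0, -0.03]
    - [0, 0, -0.04]
    - [0, 0, -0.04]
    - [0, 0, -0.04]
    - [0, 0, -0.04]
    - [0, 0, -0.04]
    - [0, 0, 0.0]
    - [0, 0, 0.4]
    - [0, 0, 1.2]
    - [0, 0, 2.4]
    - [0, 0, 2.6]
  twist:
    - [0, 0, 0]
    - [0, 0, 0]
    - [0, 0, 0]
    - [0, 0, 0]
    - [0, 0, 0]
    - [0, 0, 0]
    - [0, 0, 0]
    - [0, 0, 0]
    - [0, 0, 0]
    - [0, 0, 0]
    - [0, 0, 0]
    - [0, 0, 0]
  gripper: [0.1, 0.1, 0.1, 0.65, 0.65, 0.65, 0.65, 0.65, 0.65, 0.65, 0.65, 0.65]

```text
t: 9.62
eef_pos: [0.5982, 0.1987, 0.1595]
tcp_rot: [2.223, 2.214, 0.012]
force: [0.8, 0.4, -0.1]
grip_width: 0.0557
grip_force: 0.0
```

Run:
```python
from h import *
im=vision.get_image('wrist'); save(im,'w3')
s=observe();print(s['eef_pos'],s['t'],s['force'],s['grip_width'])
```

```text
[0.59761787 0.19846151 0.15860022] 9.675 [-0.20876084  0.2009285   0.03176252] 0.05564726467755739
```

View pics/w3.png

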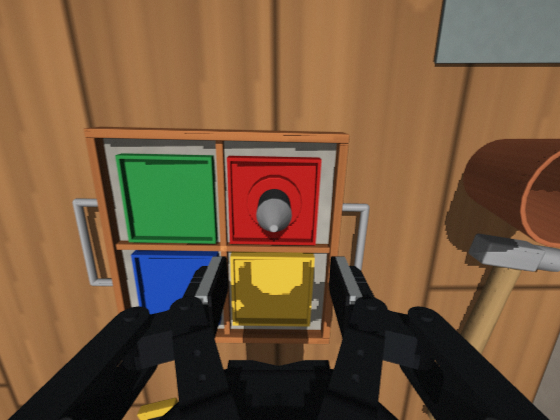

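Red stands inside its tray around pixel (273,205). Now blue.

Request:
apply_moves:
  dp:
    - [-0.1, -1.2, 0]
    - [-0.25, -2.7, 0]
    - [-0.4, -4.2, 0]
    - [-0.55, -5.7, 0]
    - [-0.7, -7.2, 0]
    - [-0.8, -8.7, 0]
    - [-0.95, -10.2, 0]
    - [-1.1, -11.7, 0]
    - [-1.2, -13, 0]
    - [-1.3, -13.93, 0]
    - [-1.3, -13.93, -0.5]
    - [-1.3, -13.93, -1.5]
    - [-1.3, -13.93, -2.2]
    - [-1.3, -13.93, -2.7]
    - [-1.3, -13.93, -2.9]
    - [-1.3, -13.93, -2.98]
    - [-1.3, -13.93, -2.98]
    - [-1.3, -13.93, -2.98]
    - [-1.3, -13.93, -2.98]
    - [-1.3, -13.93, -2.98]
  twist:
    - [0, 0, 0]
    - [0, 0, 0]
    - [0, 0, 0]
    - [0, 0, 0]
    - [0, 0, 0]
    - [0, 0, 0]
    - [0, 0, 0]
    - [0, 0, 0]
    - [0, 0, 0]
    - [0, 0, 0]
    - [0, 0, 0]
    - [0, 0, 0]
    - [0, 0, 0]
    - [0, 0, 0]
    - [0, 0, 0]
    - [0, 0, 0]
    - [0, 0, 0]
    - [0, 0, 0]
    - [0, 0, 0]
    - [0, 0, 0]
  gripper: [0.65, 0.65, 0.65, 0.65, 0.65, 0.65, 0.65, 0.65, 0.65, 0.65, 0.65, 0.65, 0.65, 0.65, 0.65, 0.65, 0.3, 0.1, 0.1, 0.1]

```text
t: 12.18
eef_pos: [0.5441, -0.3598, 0.0358]
tcp_rot: [2.225, 2.216, 0.001]
force: [0.1, 0.0, 4.1]
grip_width: 0.0341
grip_force: 60.0
```

Request:
apply_moves:
  dp:
    - [0, 0, 0.3]
    - [0, 0, 1.0]
    - [0, 0, 2.0]
    - [0, 0, 2.6]
    - [-0.12, 1.1, 2.6]
    - [-0.27, 2.5, 2.6]
    - [-0.42, 3.9, 2.6]
    - [-0.58, 5.3, 2.6]
    - [-0.73, 6.7, 2.6]
    - [-0.88, 8.1, 2.6]
    - [-1.03, 9.5, 2.6]
    - [-1.15, 10.6, 2.6]
    - [-1.22, 11.2, 2.6]
    - [-1.25, 11.48, 2.6]
    - [-1.25, 11.48, 2.6]
    - [-1.25, 11.48, 2.2]
  twist:
    - [0, 0, 0]
    - [0, 0, 0]
    - [0, 0, 0]
    - [0, 0, 0]
    - [0, 0, 0]
    - [0, 0, 0]
    - [0, 0, 0]
    - [0, 0, 0]
    - [0, 0, 0]
    - [0, 0, 0]
    - [0, 0, 0]
    - [0, 0, 0]
    - [0, 0, 0]
    - [0, 0, 0]
    - [0, 0, 0]
    - [0, 0, 0]
  gripper: [0.1, 0.1, 0.1, 0.1, 0.1, 0.1, 0.1, 0.1, 0.1, 0.1, 0.1, 0.1, 0.1, 0.1, 0.1, 0.1]

```text
t: 14.18
eef_pos: [0.4948, 0.0989, 0.1238]
tcp_rot: [2.225, 2.214, 0.003]
force: [0.3, -0.2, -4.2]
grip_width: 0.0342
grip_force: 60.3
```

Run:
```python
from h import *
im=vision.get_image('wrist'); save(im,'w4')
a=cv2.imread('pics/w4.png'); 
s=vision.get_image('scene')['frame'][180:300,240:440,::-1]
cv2.imwrite('pics/w4.png',np.hstack([cv2.resize(a,(400,300)),cv2.resize(s,(400,300))]))
for k in blobs(im,'blue',800)[:1]+blobs(im,'green',800)[:1]+blobs(im,'red',800)[:1]: print(fit(im,k,.022,False))
s=observe();print(s['eef_pos'],s['t'],s['force'],s['grip_width'])
```

```text
(array([0.4921, 0.092 ]), array([104.,  85.]), 88.6)
(array([0.4948, 0.1988]), array([85., 85.]), 88.5)
(array([0.5933, 0.1963]), array([85., 87.]), 88.5)
[0.49217609 0.09823478 0.12163049] 14.275 [-1.07770544 -1.12862675 -3.28474131] 0.03397980161490812
```

View pics/w4.png

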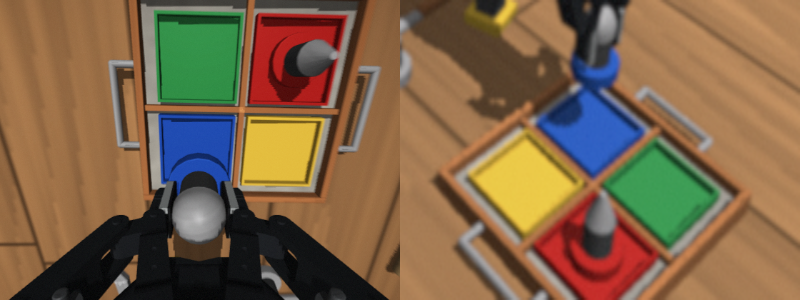

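Blue hangs upright over the blue tray and red is still standing. Lowering, releasing and rising.

Request:
apply_moves:
  dp:
    - [0, 0, -0.6]
    - [0, 0, -1.2]
    - [0, 0, -1.55]
    - [0, 0, -1.68]
    - [0, 0, -1.73]
    - [0, 0, -1.76]
    - [0, 0, -1.79]
    - [0, 0, -1.81]
    - [0, 0, -1.81]
  twist:
    - [0, 0, 0]
    - [0, 0, 0]
    - [0, 0, 0]
    - [0, 0, 0]
    - [0, 0, 0]
    - [0, 0, 0]
    - [0, 0, 0]
    - [0, 0, 0]
    - [0, 0, 0]
  gripper: [0.1, 0.1, 0.1, 0.1, 0.1, 0.1, 0.1, 0.1, 0.1]

```text
t: 15.4
eef_pos: [0.4937, 0.0999, 0.0508]
tcp_rot: [2.226, 2.217, 0.001]
force: [-1.3, -0.2, -1.8]
grip_width: 0.0338
grip_force: 60.6
```

Request:
apply_moves:
  dp:
    - [0, 0, 0]
    - [0, 0, 0]
    - [0, 0, 0]
    - [0, 0, 0]
    - [0, 0, 0.05]
    - [0, 0, 0.4]
    - [0, 0, 1.4]
    - [0, 0, 2.8]
    - [-0.3, -1.3, 3.2]
    - [-0.6, -2.7, 3.2]
    - [-0.9, -4.1, 3.2]
    - [-1.2, -5.1, 3.2]
    - [-1.2, -5.4, 3.2]
    - [-1.2, -5.4, 3.2]
  twist:
    - [0, 0, 0]
    - [0, 0, 0]
    - [0, 0, 0]
    - [0, 0, 0]
    - [0, 0, 0]
    - [0, 0, 0]
    - [0, 0, 0]
    - [0, 0, 0]
    - [0, 0, 0.8]
    - [0, 0, 1.6]
    - [0, 0, 2.4]
    - [0, 0, 2.8]
    - [0, 0, 2.8]
    - [0, 0, 2.8]
  gripper: [0.65, 0.65, 0.65, 0.65, 0.65, 0.65, 0.65, 0.65, 0.65, 0.65, 0.65, 0.65, 0.65, 0.65]

```text
t: 17.15
eef_pos: [0.4459, -0.1166, 0.1792]
tcp_rot: [1.88, 2.516, 0.002]
force: [0.1, 0.0, -0.3]
grip_width: 0.0555
grip_force: 0.0
```

Run:
```python
from h import *
im=vision.get_image('wrist'); save(im,'w5')
for c in ['yellow','green']:
    for k in blobs(im,c,800)[:3]: print(c,k.mean(0).round(),fit(im,k,.014,False))
s=observe();m=R.from_rotvec(s['tcp_rot']).as_matrix();print(s['eef_pos'],s['t'],np.degrees(np.arctan2(m[1,1],m[0,1])))
```

```text
yellow [505.  32.] (array([0.5953, 0.0848]), array([63., 94.]), 88.7)
yellow [277. 184.] (array([ 0.4444, -0.1124]), array([52., 52.]), 16.5)
[ 0.44594106 -0.11587664  0.1789899 ] 17.2 16.55322247705464
```

View pics/w5.png

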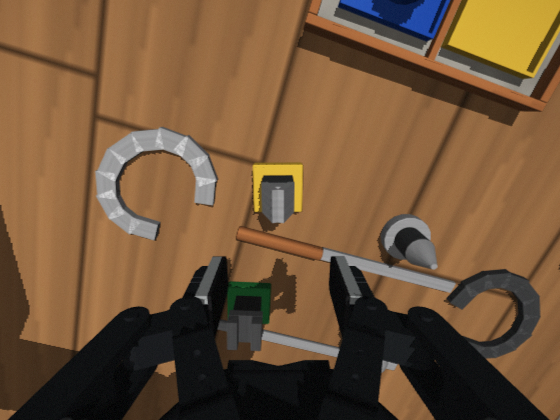

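Yellow is at pixel (277,184), aligned with the fingers. The horseshoe and rod are clear of the jaw paths.

Request:
apply_moves:
  dp:
    - [-0.01, 0.07, -1]
    - [-0.01, 0.07, -2.2]
    - [-0.01, 0.07, -3]
    - [-0.01, 0.07, -3.4]
    - [-0.01, 0.07, -3.58]
    - [-0.01, 0.07, -3.63]
    - [-0.01, 0.07, -3.63]
    - [-0.01, 0.07, -3.63]
    - [-0.01, 0.07, -3.63]
    - [-0.01, 0.07, -3.63]
    - [-0.01, 0.07, -3.63]
  twist:
    - [0, 0, 0]
    - [0, 0, 0]
    - [0, 0, 0]
    - [0, 0, 0]
    - [0, 0, 0]
    - [0, 0, 0]
    - [0, 0, 0]
    - [0, 0, 0]
    - [0, 0, 0]
    - [0, 0, 0]
    - [0, 0, 0]
  gripper: [0.65, 0.65, 0.65, 0.65, 0.65, 0.65, 0.65, 0.3, 0.1, 0.1, 0.1]

```text
t: 18.58
eef_pos: [0.4455, -0.1137, 0.0341]
tcp_rot: [1.878, 2.517, 0.001]
force: [-1.3, 0.2, 5.5]
grip_width: 0.0292
grip_force: 60.6
```

Request:
apply_moves:
  dp:
    - [0, 0, 0.3]
    - [0, 0, 1.0]
    - [0, 0, 2.2]
    - [0, 0, 2.8]
    - [0.5, 0.7, 2.8]
    - [1.3, 1.8, 2.8]
    - [2.1, 2.9, 2.8]
    - [2.9, 4.0, 2.8]
    - [3.5, 4.9, 2.8]
    - [3.75, 5.27, 2.8]
    - [3.75, 5.27, 2.8]
    - [3.75, 5.27, 2.4]
    - [3.75, 5.27, 2.4]
  twist:
    - [0, 0, 0]
    - [0, 0, 0]
    - [0, 0, 0]
    - [0, 0, 0]
    - [0, 0, -0.5]
    - [0, 0, -1.1]
    - [0, 0, -1.7]
    - [0, 0, -2.3]
    - [0, 0, -2.8]
    - [0, 0, -2.95]
    - [0, 0, -2.95]
    - [0, 0, -2.95]
    - [0, 0, -2.95]
  gripper: [0.1, 0.1, 0.1, 0.1, 0.1, 0.1, 0.1, 0.1, 0.1, 0.1, 0.1, 0.1, 0.1]

```text
t: 20.2
eef_pos: [0.5924, 0.096, 0.1272]
tcp_rot: [-2.242, -2.196, 0.007]
force: [-0.0, -0.4, -4.3]
grip_width: 0.0286
grip_force: 60.1
```

Run:
```python
from h import *
im=vision.get_image('wrist'); save(im,'w6')
a=cv2.imread('pics/w6.png'); 
s=vision.get_image('scene')['frame'][170:320,220:420,::-1]
cv2.imwrite('pics/w6.png',np.hstack([cv2.resize(a,(400,300)),cv2.resize(s,(400,300))]))
s=observe();print(s['eef_pos'],s['t'],s['force'],s['grip_width'])
```

```text
[0.5938799  0.09634096 0.12863299] 20.3 [-0.06865996  0.17217755 -3.1917449 ] 0.02928984634673622
```

View pics/w6.png

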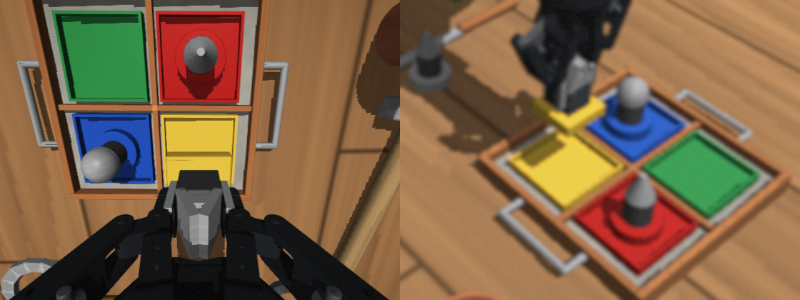

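Yellow hangs square over its tray; red and blue stand inside theirs. Lowering.

Request:
apply_moves:
  dp:
    - [0, 0, -0.7]
    - [0, 0, -1.4]
    - [0, 0, -1.75]
    - [0, 0, -1.88]
    - [0, 0, -1.93]
    - [0, 0, -1.96]
    - [0, 0, -1.99]
    - [0, 0, -2.01]
    - [0, 0, -2.01]
  twist:
    - [0, 0, 0]
    - [0, 0, 0]
    - [0, 0, 0]
    - [0, 0, 0]
    - [0, 0, 0]
    - [0, 0, 0]
    - [0, 0, 0]
    - [0, 0, 0]
    - [0, 0, 0]
  gripper: [0.1, 0.1, 0.1, 0.1, 0.1, 0.1, 0.1, 0.1, 0.1]

```text
t: 21.42
eef_pos: [0.5953, 0.0974, 0.0492]
tcp_rot: [2.243, 2.199, 0.001]
force: [0.2, -0.4, -2.7]
grip_width: 0.0294
grip_force: 60.4
```

Request:
apply_moves:
  dp:
    - [0, 0, 0]
    - [0, 0, 0]
    - [0, 0, 0]
    - [0, 0, 0.05]
    - [0, 0, 0.4]
    - [0, 0, 1.4]
    - [0, 0, 2.8]
    - [-0.5, -1.2, 2.8]
    - [-1.1, -2.6, 2.8]
    - [-1.6, -4.0, 2.8]
    - [-2.1, -5.4, 2.8]
    - [-2.7, -6.8, 2.8]
    - [-3.2, -8.1, 2.8]
    - [-3.58, -9.04, 2.8]
    - [-3.58, -9.04, 2.8]
  twist:
    - [0, 0, 0]
    - [0, 0, 0]
    - [0, 0, 0]
    - [0, 0, 0]
    - [0, 0, 0]
    - [0, 0, 0]
    - [0, 0, 0]
    - [0, 0, 0.5]
    - [0, 0, 0.9]
    - [0, 0, 1.3]
    - [0, 0, 1.7]
    - [0, 0, 2.1]
    - [0, 0, 2.4]
    - [0, 0, 2.44]
    - [0, 0, 2.44]
  gripper: [0.65, 0.65, 0.65, 0.65, 0.65, 0.65, 0.65, 0.65, 0.65, 0.65, 0.65, 0.65, 0.65, 0.65, 0.65]

```text
t: 23.3
eef_pos: [0.4511, -0.2669, 0.162]
tcp_rot: [1.949, 2.461, -0.0]
force: [-0.9, 0.4, -0.3]
grip_width: 0.0558
grip_force: 0.0
```

Request:
apply_moves:
  dp:
    - [0, 0, -1]
    - [0, 0, -2]
    - [0, 0, -2.7]
    - [0, 0, -3.0]
    - [0, 0, -3.12]
    - [0, 0, -3.15]
    - [0, 0, -3.15]
    - [0, 0, -3.15]
    - [0, 0, -3.15]
    - [0, 0, -3.15]
    - [0, 0, -3.15]
  twist:
    - [0, 0, 0]
    - [0, 0, 0]
    - [0, 0, 0]
    - [0, 0, 0]
    - [0, 0, 0]
    - [0, 0, 0]
    - [0, 0, 0]
    - [0, 0, 0]
    - [0, 0, 0]
    - [0, 0, 0]
    - [0, 0, 0]
  gripper: [0.65, 0.65, 0.65, 0.65, 0.65, 0.65, 0.65, 0.3, 0.1, 0.1, 0.1]

```text
t: 24.68
eef_pos: [0.4522, -0.2646, 0.0357]
tcp_rot: [1.944, 2.466, 0.0]
force: [-1.6, -0.1, 7.0]
grip_width: 0.0355
grip_force: 60.3
```

Request:
apply_moves:
  dp:
    - [0, 0, 0.3]
    - [0, 0, 1.0]
    - [0, 0, 2.2]
    - [0, 0, 2.9]
    - [0.1, 1.0, 3]
    - [0.2, 2.3, 3]
    - [0.35, 3.6, 3]
    - [0.45, 5, 3]
    - [0.6, 6.4, 3]
    - [0.75, 7.8, 3]
    - [0.9, 9.2, 3]
    - [1.0, 10.5, 3]
    - [1.09, 11.3, 3]
    - [1.09, 11.57, 3]
    - [1.09, 11.57, 3]
    - [1.09, 11.57, 2.4]
    - [1.09, 11.57, 2.4]
  twist:
    - [0, 0, 0]
    - [0, 0, 0]
    - [0, 0, 0]
    - [0, 0, 0]
    - [0, 0, -0.4]
    - [0, 0, -0.8]
    - [0, 0, -1.2]
    - [0, 0, -1.6]
    - [0, 0, -2.0]
    - [0, 0, -2.4]
    - [0, 0, -2.45]
    - [0, 0, -2.45]
    - [0, 0, -2.45]
    - [0, 0, -2.45]
    - [0, 0, -2.45]
    - [0, 0, -2.45]
    - [0, 0, -2.45]
  gripper: [0.1, 0.1, 0.1, 0.1, 0.1, 0.1, 0.1, 0.1, 0.1, 0.1, 0.1, 0.1, 0.1, 0.1, 0.1, 0.1, 0.1]

```text
t: 26.8
eef_pos: [0.4932, 0.1962, 0.1293]
tcp_rot: [-2.245, -2.195, 0.008]
force: [-0.5, -0.7, -4.5]
grip_width: 0.0354
grip_force: 61.2
```

Run:
```python
from h import *
im=vision.get_image('wrist'); save(im,'w7')
a=cv2.imread('pics/w7.png'); 
s=vision.get_image('scene')['frame'][170:320,240:440,::-1]
cv2.imwrite('pics/w7.png',np.hstack([cv2.resize(a,(400,300)),cv2.resize(s,(400,300))]))
s=observe();print(s['eef_pos'],s['t'],s['force'],s['grip_width'])
```

```text
[0.4950108  0.19724446 0.13103301] 26.9 [ 0.41991649 -0.33626848 -4.47903923] 0.03539354599900408
```

View pics/w7.png

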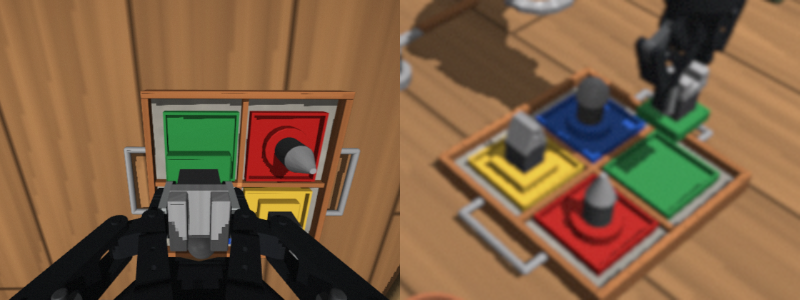

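Green hangs square over the green tray; the other three stand in theirs. Lowering.

Request:
apply_moves:
  dp:
    - [0, 0, -0.7]
    - [0, 0, -1.4]
    - [0, 0, -1.75]
    - [0, 0, -1.88]
    - [0, 0, -1.93]
    - [0, 0, -1.96]
    - [0, 0, -1.99]
    - [0, 0, -2.01]
    - [0, 0, -2.01]
  twist:
    - [0, 0, 0]
    - [0, 0, 0]
    - [0, 0, 0]
    - [0, 0, 0]
    - [0, 0, 0]
    - [0, 0, 0]
    - [0, 0, 0]
    - [0, 0, 0]
    - [0, 0, 0]
  gripper: [0.1, 0.1, 0.1, 0.1, 0.1, 0.1, 0.1, 0.1, 0.1]

```text
t: 28.02
eef_pos: [0.4956, 0.1987, 0.0508]
tcp_rot: [2.244, 2.198, 0.001]
force: [-1.3, -0.3, -3.4]
grip_width: 0.0353
grip_force: 61.5
```

Request:
apply_moves:
  dp:
    - [0, 0, -0.01]
    - [0, 0, -0.02]
    - [0, 0, -0.02]
    - [0, 0, -0.02]
    - [0, 0, -0.02]
    - [0, 0, -0.02]
    - [0, 0, 0.03]
    - [0, 0, 0.4]
    - [0, 0, 1.4]
    - [0, 0, 2.8]
    - [-1, 1, 3.5]
    - [-2, 2.5, 3.5]
    - [-2.5, 4, 3.5]
    - [-3, 5, 3.5]
    - [-3, 5, 3.5]
    - [-3, 5, 3.5]
  twist:
    - [0, 0, 0]
    - [0, 0, 0]
    - [0, 0, 0]
    - [0, 0, 0]
    - [0, 0, 0]
    - [0, 0, 0]
    - [0, 0, 0]
    - [0, 0, 0]
    - [0, 0, 0]
    - [0, 0, 0]
    - [0, 0, 0]
    - [0, 0, 0]
    - [0, 0, 0]
    - [0, 0, 0]
    - [0, 0, 0]
    - [0, 0, 0]
  gripper: [0.1, 0.1, 0.65, 0.65, 0.65, 0.65, 0.65, 0.65, 0.65, 0.65, 0.65, 0.65, 0.65, 0.65, 0.65, 0.65]

```text
t: 30.02
eef_pos: [0.3753, 0.3983, 0.1911]
tcp_rot: [2.243, 2.199, 0.0]
force: [-0.4, -0.2, -0.6]
grip_width: 0.0555
grip_force: 0.0
```

Run:
```python
from h import *
a=vision.get_image('top')['frame'][150:290,140:440,::-1]
s=vision.get_image('scene')['frame'][110:320,130:440,::-1]
cv2.imwrite('pics/end.png',np.vstack([cv2.resize(a,(600,280)),cv2.resize(s,(465,315))[:, :].copy() if 0 else cv2.resize(s,(600,320))]))
```

```text
(no output)
```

View pics/end.png

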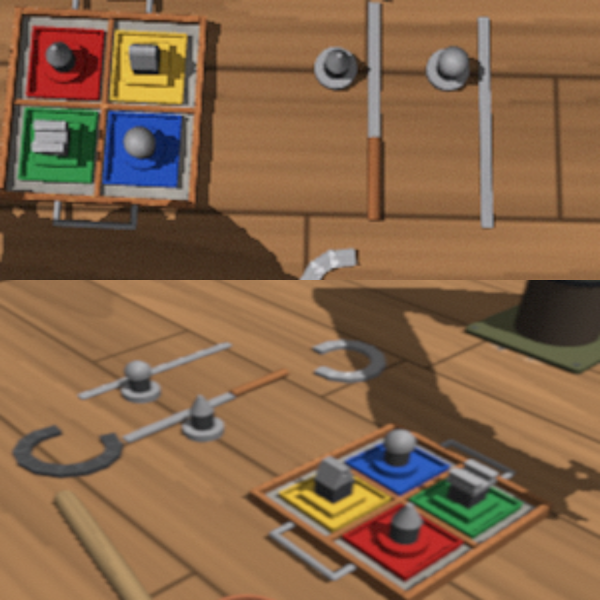

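All four painted stakes stand flat in their own trays, and the bare-footed ones have not moved. The arm is clear.

```bash
python3 -c "
from bench import order
print(order.close_job())"
```

```text
the job is handed in; nothing more can be done
None
```

The four painted stakes stand upright in their matching trays, the two bare-footed stakes were left where they stood, and the job is handed in at about 30 s on the robot's clock.

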